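# Lay out two gearbox rebuild kits

### The job

Make up two gearbox kits from the stock in the middle of the bench, one part to a bay, each set flat and near the middle of its bay. In the tray with three bays, starting at the pull-tab end: the large bearing, the large gear with its hub up, then the brass sleeve standing upright; in the tray with two bays: the small bearing next to the tab and the aluminium bearing cap in the other bay, arch side down. Lower every part right down before letting go, never dropping it, and leave the spare small gear where it is.

Things in the scene. Friction and masses are not known exactly. Their poses are not given: they have to be found in the camera images.
- big_bearing: large ball bearing lying flat: bright steel ring 54 mm outside diameter, 22 mm tall, about 0.22 kg, dark 26 mm bore and a ring of dark balls seen from above (the bore is closed to the fingers: grip it on the outside). Origin: centre of its underside; z up.
- small_bearing: small ball bearing lying flat: bright steel ring 38 mm outside diameter, 18 mm tall, about 0.10 kg, dark 16 mm bore, ring of dark balls. Grip it on the outside. Origin: centre of its underside; z up.
- big_gear: large dark steel spur gear lying flat, hub up: toothed disc 56 mm diameter and 14 mm thick, with a round hub 30 mm diameter rising from it to 34 mm total height, about 0.25 kg. The hub can be gripped from above. Origin: centre of its underside; z up.
- spare_gear: spare small gear, to be left alone: same make as the large gear but a toothed disc of 38 mm diameter, 12 mm thick, with a hub of 22 mm diameter to 30 mm total height. Origin: centre of its underside; z up.
- sleeve: brass spacer sleeve standing upright: plain tube 32 mm outside diameter, 45 mm tall, 22 mm bore (closed to the fingers), about 0.12 kg. Origin: centre of its underside; z up.
- bearing_cap: aluminium bearing cap, a small bridge-shaped block standing on its two feet: 56 mm long (x), 22 mm wide (y), 30 mm tall, two dark bolt holes on top and a dark half-round arch through it underneath, about 0.12 kg. Grip it across the 22 mm width. Origin: centre of its underside, level with the feet; x along its length, z up.
- three_bay_tray: metal kit tray, grey floor, bright walls, three bays in a row, 228 x 96 mm. Fixed. Each bay 72 (x) by 90 (y) inside, floor 3 above the bench; walls and dividers 3 thick, tops 10 above the bench. Dark pull tab (22 long, 40 wide, as high as the walls) at the +x end only. Origin: centre of underside; x along the bays towards the tab, z up. Bay centres y = 0, x = +75 (by the tab, large bearing), 0 (large gear), -75 (sleeve).
- two_bay_tray: metal kit tray, grey floor, bright walls, two bays in a row, 153 x 96 mm. Fixed. Each bay 72 (x) by 90 (y) inside, floor 3 above the bench; walls and dividers 3 thick, tops 10 above the bench. Dark pull tab (22 long, 40 wide, as high as the walls) at the +x end only. Origin: centre of underside; x along the bays towards the tab, z up. Bay centres y = 0, x = +37.5 (by the tab, small bearing), -37.5 (bearing cap).
There are look-alikes about, which are no part of the job. What is shaped like the big_bearing but green or red is not meant.

How it is judged:
By the outcome, as a careful person would: the job done as asked, in the order asked, and still so for the second after the job is handed in, with the robot touching nothing.
It also fails if it takes over 128 s, if anything falls off the work surface, if the arm or the gripper's body presses on something with over 40 N, if the wrist force passes 120 N, or if a joint passes its speed limit or range.

### The arm

A 6-joint arm with a two-finger parallel gripper is mounted at the origin on the work surface. World frame = base frame: x ahead of the robot, y to its left, z up, the work surface at z = 0. Lengths are in m, angles in rad, forces in N, time in s.
With the tool pointing down it reaches from about 0.325 to 0.925 m from the base axis. Payload 3.1 kg.
Tool frame: the origin (TCP) lies midway between the tips of the shut fingers; the grasp point (between the pads) lies 19 mm behind it (pinch_z is the distance from the TCP to the grasp point, in m); z points along the fingers, y is the direction in which the jaws open and shut (so a half turn about z gives the same grasp; the last joint's range is limited). The gripper opens to 85 mm and grips with 20 to 120 N. Pads are 22 mm wide; open, the fingers measure 114 mm over their backs; the gripper's body (76 mm by 85 mm) begins 54 mm behind the grasp point. The pads swing forward as they close: fully open they stand 13 mm farther back than shut.
Start: joints at [-1.442, 0.217, 1.613, -0, 1.311, -0.112], TCP at [0.149, -0.607, 0.231] pointing down, gripper open.
Joint ranges: [-2.75, 2.75], [-0.78, 2.1], [0.31, 2.55], [-1.13, 4.27], [0.13, 2.63], [-2.58, 2.58]. Speed limits (rad/s): [2.79, 2.79, 3.14, 3.14, 3.14, 3.14].

### API

Orientations are given as a rotation vector (axis times angle).
In Python, from station import state, grab_frame, hand_in, pinch_z gives the robot as it stands.
- The arm moves only by the tool drive_tool, never from a script. Its argument "steps" is one flat list of numbers, 4 for each row, row after row: the shift along the world's x, y, z in mm, then the turn about the world's z in rad. A call has exactly 10 rows; each row shifts and turns the commanded pose from where the row before left it; what a row does not reach is not made up. A row lasts 1/10 s, in which the tool goes at most 50 mm and 8.59 degrees, less where a joint would pass 70% of its speed; a pose out of reach is approached as far as the arm can. A call is refused whole if a number of a shift passes 50 or a number of a turn 0.15, either way. A call with a gripper value outside its range is refused whole. "gripper" is the finger opening in mm, from 0 to 85.4, set as the call begins (left out, the last holds). The fingers move at their own pace and stop on an object; "grip_force" is the grip in N (left out, the last holds). Time passes only in rows, so rows that do not move let the fingers close, or fill a call up. It gives the time, the measured TCP pose, the force and the opening at its end, in the units of the state.
- state(): the state, without advancing time (a new reading comes with each control period).
- grab_frame(name): name is "scene" or "side" or "wrist"; returns a dict with "image" (384x512x3 uint8, red, green, blue), "depth" (384x512 float32, m along the optical axis (not along the pixel's ray), 0 where there is no reading), "K" (3x3 intrinsics, pixels), "pose" (4x4, takes a point from camera to world coordinates). Camera axes: x right, y down, z forward; pixel columns grow to the right and rows downward; lengths in m; the calibration is good to about 2 mm. The wrist camera is an equidistant fisheye: a pixel r from the principal point sees the ray r / f radians off the axis. A picture is of the moment at which its call begins.
- hand_in(): hands the job in, once; it reports no verdict.
The state is a dict: "clock": time; "joint_positions": joint angles; "joint_velocities": joint speeds; "effort": joint torques, N m; "tcp_pos": TCP position; "orientation": TCP orientation; "contact_force": force on the tool from outside, world axes, zero at the start; "wrist_torque": the same for the moment, N m; "gripper_width": finger opening in m.
Only numpy, scipy, OpenCV 4.12 (cv2) and the standard library are available. Lean on these libraries where they do the work, as an engineer would, in place of code of your own. Each camera call takes 0.05 s, during which the arm holds its last target.

## Working session

There is one attempt and no reset: what is moved stays moved. The work goes in short steps, Python scripts to look and compute and a tool call to move; the robot and the scene stay as the last step left them, time stands still between calls to the robot, and variables do not carry over. Pictures are saved under pics/ and viewed, and the job is handed in when it is done.

Besides the shell and the picture viewer there is one more tool, called after ">>>" in YAML: its name, and indented under it one key for each argument. drive_tool: Moves the arm, as the interface text tells. Its arguments: {"type":"object","properties":{"steps":{"type":"array"},"gripper":{"type":"number"},"grip_force":{"type":"number"}},"required":["steps"]}

```bash
mkdir -p pics; ls
cat > h.py <<'E'
import numpy as np, cv2
from station import state, grab_frame, hand_in, pinch_z
def snap(n,fn):
    f=grab_frame(n); cv2.imwrite('pics/'+fn,f['image'][:,:,::-1]); np.savez('f_'+n+'.npz',**f); return f
def cloud(f):
    K=f['K'];d=f['depth'];h,w=d.shape
    u,v=np.meshgrid(np.arange(w),np.arange(h))
    P=np.stack([(u-K[0,2])/K[0,0]*d,(v-K[1,2])/K[1,1]*d,d],-1)
    T=f['pose'];W=P@T[:3,:3].T+T[:3,3]; W[d==0]=np.nan
    return W
E
python3 - <<'E'
from h import *
print(state(),pinch_z)
for n in('scene','side','wrist'):
    f=snap(n,n+'0.png');print(n,f['K'],f['pose'].round(3))
E
```

```text
pics
{'clock': 0.0, 'joint_positions': array([-1.44220670e+00,  2.17788185e-01,  1.61492367e+00, -2.87688729e-05,
        1.31130087e+00, -1.12204389e-01]), 'joint_velocities': array([-0.00117714, -0.00104996,  0.00122514, -0.00182136,  0.00025497,
       -0.00025706]), 'effort': array([-5.03172087e-04, -3.96850598e+01, -3.03850651e+01, -5.61866500e-05,
        9.79422854e-03,  6.43503128e-06]), 'tcp_pos': array([ 0.14895161, -0.60615252,  0.22995263]), 'orientation': array([-3.11644711e+00, -3.77046158e-01,  7.47474147e-05]), 'contact_force': array([-0.03735886,  1.00025893, -0.58487074]), 'wrist_torque': array([0.00195561, 0.03968364, 0.02080218]), 'gripper_width': 0.08543885581388862} 0.0187
scene [[398.93932709   0.         264.32956925]
 [  0.         398.93932709 192.23775126]
 [  0.           0.           1.        ]] [[ 0.677  0.569 -0.467  0.982]
 [ 0.736 -0.54   0.41  -0.375]
 [-0.019 -0.62  -0.784  0.755]
 [ 0.     0.     0.     1.   ]]
side [[454.2485711    0.         255.33800694]
 [  0.         454.2485711  190.88144637]
 [  0.           0.           1.        ]] [[-0.695 -0.414  0.588 -0.072]
 [-0.719  0.383 -0.58   0.641]
 [ 0.015 -0.826 -0.564  0.68 ]
 [ 0.     0.     0.     1.   ]]
wrist [[297.31863964   0.         257.24339885]
 [  0.         297.31863964 187.40951884]
 [  0.           0.           1.        ]] [[ 0.238 -0.93  -0.279  0.22 ]
 [-0.971 -0.229 -0.066 -0.588]
 [-0.003  0.287 -0.958  0.373]
 [ 0.     0.     0.     1.   ]]
```

View pics/scene0.png

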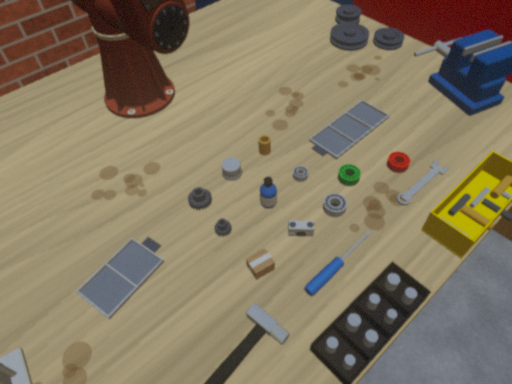

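View pics/side0.png

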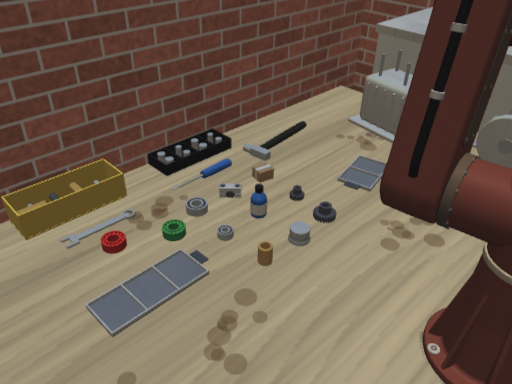

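View pics/wrist0.png

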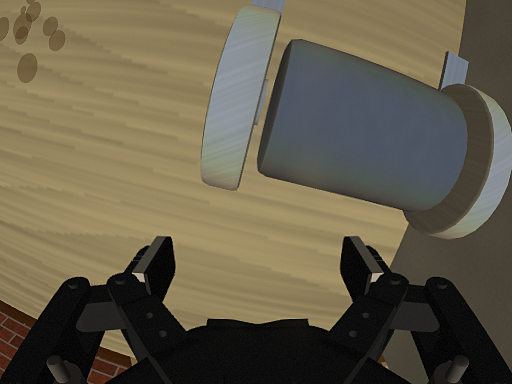

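Run:
```python
from h import *
for n in('scene','side'):
    f=dict(np.load('f_'+n+'.npz'));W=cloud(f);im=f['image'][:,:,::-1]
    z=W[...,2]; t=(np.abs(z)<.005)&(W[...,0]>.2)&(np.hypot(W[...,0],W[...,1])<.95)
    A=np.c_[W[t][:,:2],np.ones(t.sum())];c=np.linalg.lstsq(A,W[t][:,2],rcond=None)[0];print(n,'plane',c)
    m=((z>.006)&(z<.08)&(np.hypot(W[...,0],W[...,1])>.25)&(np.hypot(W[...,0],W[...,1])<1)).astype(np.uint8)
    k,l,s,ce=cv2.connectedComponentsWithStats(m)
    for i in range(1,k):
        if s[i,4]<25:continue
        p=W[l==i];r=im[l==i].mean(0)
        h=np.percentile(p[:,2],97);q=p[p[:,2]>h-.004]
        (cc,rad)=cv2.minEnclosingCircle(q[:,:2].astype(np.float32)*1000)
        print(i,'px',ce[i].round(),s[i,4],'h%.3f'%h,'topc',np.round(cc,1),'r%.1f'%rad,'mean',(q[:,:2].mean(0)*1000).round(1),'rgb',r[::-1].round())
f=np.load('f_scene.npz');cv2.imwrite('pics/sc_a.png',cv2.resize(f['image'][90:250,170:370,::-1],(800,640))[:600])
cv2.imwrite('pics/sc_b.png',cv2.resize(f['image'][220:330,60:190,::-1],None,fx=5,fy=5))
```

```text
scene plane [ 0.00036475  0.0002921  -0.00048848]
2 px [349.  28.] 1270 h0.037 topc [199.9 718.5] r117.8 mean [166.2 763.3] rgb [70. 70. 74.]
3 px [388.  38.] 521 h0.030 topc [340.3 761.2] r50.7 mean [344.2 759.7] rgb [67. 67. 72.]
8 px [432.  52.] 125 h0.080 topc [535.3 686.9] r45.1 mean [526.2 700.5] rgb [109. 105.  95.]
10 px [460.  90.] 1590 h0.076 topc [656.4 676.2] r80.3 mean [671.1 654.2] rgb [38. 50. 73.]
11 px [344. 132.] 516 h0.012 topc [534.3 330.4] r128.9 mean [533.1 310.7] rgb [113. 114. 113.]
22 px [264. 144.] 210 h0.046 topc [431.9 110.7] r17.7 mean [433.3 111.4] rgb [115.  92.  49.]
27 px [464. 210.] 2785 h0.070 topc [901.  328.7] r138.6 mean [889.9 283.3] rgb [118. 102.  28.]
29 px [398. 161.] 354 h0.023 topc [700.3 323. ] r29.2 mean [699.1 321.5] rgb [138.  47.  33.]
30 px [231. 168.] 345 h0.036 topc [431.7   1.8] r23.7 mean [432.5   1.2] rgb [121. 124. 126.]
31 px [422. 182.] 292 h0.009 topc [780.5 314.2] r89.8 mean [776.4 314.8] rgb [136. 142. 149.]
32 px [349. 174.] 359 h0.023 topc [641.7 200.7] r28.2 mean [642.  199.3] rgb [ 55. 109.  50.]
33 px [300. 173.] 181 
[... 3112 characters left out ...]
7] r17.0 mean [ 443.9 -107.6] rgb [57. 58. 60.]
17 px [ 94. 228.] 312 h0.010 topc [765.9 317.3] r89.4 mean [773.  328.7] rgb [134. 140. 145.]
18 px [174. 228.] 381 h0.023 topc [639.3 202.9] r28.8 mean [639.2 203. ] rgb [48. 94. 52.]
19 px [299. 232.] 395 h0.035 topc [429.9   3.2] r24.7 mean [429.    3.5] rgb [111. 114. 117.]
20 px [225. 231.] 196 h0.019 topc [554.4 119.2] r20.1 mean [554.3 119.5] rgb [99. 99. 99.]
22 px [113. 240.] 425 h0.023 topc [696.  324.1] r28.6 mean [695.6 323. ] rgb [125.  39.  36.]
24 px [265. 252.] 309 h0.046 topc [430.2 113.4] r16.8 mean [428.9 114.7] rgb [104.  83.  51.]
25 px [153. 286.] 979 h0.012 topc [528.4 332.4] r130.4 mean [527.3 328.2] rgb [118. 120. 122.]
```

View pics/sc_a.png

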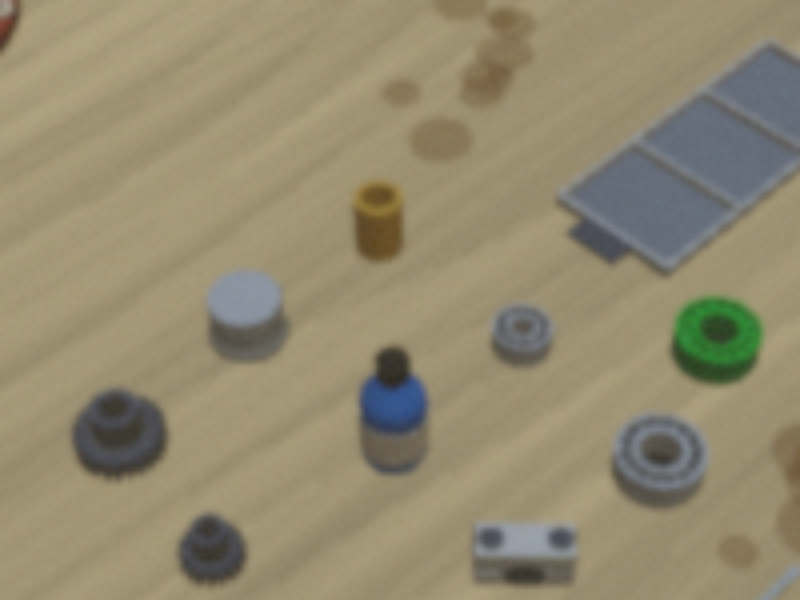

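Run:
```python
from h import *
from scipy.optimize import minimize
def seg(p,a,b):
    a=np.array(a);b=np.array(b);d=b-a;t=np.clip((p-a)@d/(d@d),0,1);return np.linalg.norm(p-a-t[:,None]*d,axis=1)
def model(p,L,n):
    e=L/2-1.5;w=46.5;s=[seg(p,(-e,w),(e,w)),seg(p,(-e,-w),(e,-w))]
    for x in np.linspace(-e,e,n+1): s.append(seg(p,(x,-w),(x,w)))
    D=np.maximum(np.min(s,0)-1.5,0)
    q=np.maximum(np.abs(p-np.array([L/2+11,0]))-np.array([11,20]),0);return np.minimum(D,np.linalg.norm(q,axis=1))
for n in('scene','side'):
    f=dict(np.load('f_'+n+'.npz'));W=cloud(f)
    for nm,L,k,c in(('three',228,3,(531,331)),('two',153,2,(493,-340))):
        m=(W[...,2]>.0065)&(W[...,2]<.016)&(np.hypot(W[...,0]*1000-c[0],W[...,1]*1000-c[1])<150)
        P=W[m][:,:2]*1000;best=None
        P=P[~((np.hypot(P[:,0]-640,P[:,1]-201)<40)|(np.hypot(P[:,0]-698,P[:,1]-322)<40))]
        # visible model coverage: penalise by reverse too
        e=L/2-1.5
        M=np.concatenate([np.c_[np.linspace(-e,e,60),np.full(60,s*46.5)] for s in(-1,1)]+[np.c_[np.full(30,x),np.linspace(-46,46,30)] for x in np.linspace(-e,e,k+1)]+[np.c_[np.full(20,L/2+20),np.linspace(-18,18,20)]])
        from scipy.spatial import cKDTree
        T=cKDTree(P)
        def cost(x):
            R=np.array([[np.cos(x[2]),-np.sin(x[2])],[np.sin(x[2]),np.cos(x[2])]])
            d=model((P-x[:2])@R,L,k); r=T.query(M@R.T+x[:2])[0]
            return np.minimum(d,15).mean()+.5*np.minimum(r,15).mean()
        for a in np.arange(-3,3.2,.3):
            r=minimize(cost,[*c,a],method='Nelder-Mead',options=dict(initial_simplex=np.array([[*c,a],[c[0]+20,c[1],a],[c[0],c[1]+20,a],[c[0],c[1],a+.3]])))
            if best is None or r.fun<best.fun:best=r
        x=best.x;u=np.array([np.cos(x[2]),np.sin(x[2])])
        print(n,nm,len(P),x.round(3),best.fun,[(x[:2]+u*b).round(1) for b in((75,0,-75) if k==3 else(37.5,-37.5))])
    m=(W[...,2]>.026)&(W[...,2]<.036)&(np.hypot(W[...,0]*1000-671,W[...,1]*1000-2)<40)
    r=cv2.minAreaRect((W[m][:,:2]*1000).astype(np.float32));print(n,'cap',r)
```

```text
scene three 484 [530.627 338.332  -1.55 ] 0.9526872917582474 [array([532.2, 263.3]), array([530.6, 338.3]), array([529.1, 413.3])]
scene two 676 [ 494.14  -347.967    1.791] 0.5797915128145301 [array([ 486. , -311.4]), array([ 502.3, -384.6])]
scene cap ((672.0120849609375, 1.0396728515625), (54.232177734375, 22.690046310424805), 46.73609161376953)
side three 930 [528.099 340.226  -1.546] 0.6518690605918152 [array([530. , 265.2]), array([528.1, 340.2]), array([526.2, 415.2])]
side two 262 [ 492.549 -346.656    1.794] 1.803707288339592 [array([ 484.3, -310.1]), array([ 500.8, -383.2])]
side cap ((670.5689697265625, 1.9863166809082031), (54.378623962402344, 25.591657638549805), 44.523414611816406)
```

>>> drive_tool:
  steps: [26.4,35.6,0,0.068,26.4,35.6,0,0.068,26.4,35.6,0,0.068,26.4,35.6,0,0.068,26.4,35.6,0,0.068,26.4,35.6,0,0.068,26.4,35.6,0,0.068,26.4,35.6,0,0.068,26.4,35.6,0,0.068,26.4,35.6,0,0.068]
  gripper: 75
  grip_force: 40

```text
clock: 1.15
tcp_pos: [0.4137, -0.2492, 0.2312]
orientation: [2.813, 1.399, 0.0]
contact_force: [1.1, 0.0, -0.0]
gripper_width: 0.0749
```

>>> drive_tool:
  steps: [26.4,35.6,-12,0.067,26.4,35.6,-12,0.067,26.4,35.6,-12,0.067,26.4,35.6,-12,0.067,26.4,35.6,-12,0.067,26.4,35.6,-12,0.067,26.4,35.6,-12,0.067,26.4,35.6,-12,0.067,26.3,35.6,-12,0.067,0,0,0,0]

```text
clock: 2.15
tcp_pos: [0.6511, 0.074, 0.1201]
orientation: [-2.265, -2.172, 0.001]
contact_force: [0.0, -1.4, 0.1]
gripper_width: 0.0752
```

>>> drive_tool:
  steps: [12.7,16,0,0.032,12.7,15.8,0,0.033,0,0,0,0,0,0,0,0,0,0,0,0,0,0,0,0,0,0,0,0,0,0,0,0,0,0,0,0,0,0,0,0]

```text
clock: 3.15
tcp_pos: [0.6759, 0.1011, 0.1234]
orientation: [2.201, 2.241, -0.0]
contact_force: [0.4, 0.3, -0.1]
gripper_width: 0.0752
```

Run:
```python
from h import *
f=snap('wrist','w1.png');s=state();print(s['tcp_pos'],s['orientation'],f['pose'].round(4))
print(f['depth'].min(),f['depth'].max())
```

```text
[0.67598696 0.1011667  0.12333465] [2.20140300e+00 2.24122424e+00 5.07234930e-05] [[ 9.998e-01  1.680e-02  5.600e-03  6.749e-01]
 [ 1.770e-02 -9.577e-01 -2.871e-01  1.749e-01]
 [ 6.000e-04  2.872e-01 -9.579e-01  2.658e-01]
 [ 0.000e+00  0.000e+00  0.000e+00  1.000e+00]]
0.0 1.4450057
```

View pics/w1.png

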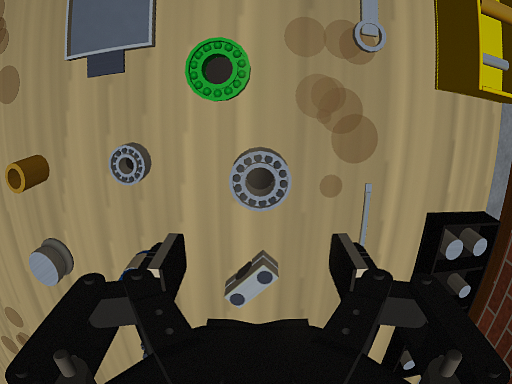

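```bash
cat >> h.py <<'E'
def wcloud(f):
    K=f['K'];d=f['depth'];h,w=d.shape
    u,v=np.meshgrid(np.arange(w),np.arange(h))
    x=(u-K[0,2])/K[0,0];y=(v-K[1,2])/K[1,1];r=np.hypot(x,y)+1e-9
    t=np.tan(np.minimum(r,1.5))/r
    P=np.stack([x*t*d,y*t*d,d],-1);T=f['pose'];W=P@T[:3,:3].T+T[:3,3];W[d==0]=np.nan;return W
def blobs(W,im,lo=.006,hi=.08,mn=60,cl=None):
    z=W[...,2];m=((z>lo)&(z<hi)&(np.hypot(W[...,0],W[...,1])<1)).astype(np.uint8)
    k,l,s,ce=cv2.connectedComponentsWithStats(m)
    for i in range(1,k):
        if s[i,4]<mn:continue
        p=W[l==i];h=np.percentile(p[:,2],97);q=p[p[:,2]>h-.003][:,:2]*1000
        cc,rad=cv2.minEnclosingCircle(q.astype(np.float32));R=cv2.minAreaRect(q.astype(np.float32))
        print('px',ce[i].round(),s[i,4],'h%.4f'%h,'c',np.round(cc,1),'r%.1f'%rad,'rect',np.round(R[0],1),np.round(R[1],1),round(R[2],1),'rgb',im[l==i].mean(0).round())
E
python3 - <<'E'
from h import *
f=dict(np.load('f_wrist.npz'));W=wcloud(f)
print(np.nanmedian(W[250:,:,2]),np.median(W[100:140,150:200,2]))
blobs(W,f['image'])
E
```

```text
0.18373918577884762 nan
px [106.  50.] 1631 h0.0112 c [532.  257.6] r57.0 rect [529.3 241. ] [ 77.9 106. ] 79.4 rgb [78. 82. 89.]
px [370.  26.] 866 h0.0089 c [778.1 252.2] r26.4 rect [773.2 251.1] [31.5 50. ] 10.6 rgb [113. 121. 131.]
px [472.  47.] 5877 h0.0700 c [871.7 239.2] r43.7 rect [856.3 231.2] [39.3 87.4] 27.4 rgb [77. 60.  8.]
px [217.  69.] 2679 h0.0229 c [641.4 201.8] r27.2 rect [641.5 201.9] [53.3 53.1] 82.9 rgb [ 21. 124.  36.]
px [128. 164.] 1208 h0.0188 c [556.2 119.6] r19.2 rect [556.3 119.9] [37.  37.5] 89.5 rgb [87. 90. 94.]
px [260. 180.] 2609 h0.0228 c [678.8 107.1] r27.1 rect [678.5 107.1] [53.1 53.8] 19.8 rgb [ 97. 101. 106.]
px [ 25. 174.] 1137 h0.0455 c [433.  114.2] r16.5 rect [432.6 114.2] [31.2 30.2] 2.0 rgb [87. 61. 14.]
px [365. 213.] 387 h0.0170 c [779.6  74.1] r31.7 rect [779.7  74.1] [ 6.7 63.3] 1.4 rgb [110. 116. 118.]
px [459. 252.] 4755 h0.0352 c [905.1   5.4] r78.7 rect [905.1   5.9] [ 92.  130.7] 0.1 rgb [27. 27. 27.]
px [ 49. 263.] 1339 h0.0347 c [432.2   2.8] r23.3 rect [432.4   3.2] [45.3 45.2] 71.6 rgb [93. 96. 99.]
px [134. 262.] 240 h0.0506 c [548.6  19.5] r4.1 rect [548.4  19.7] [8.1 1.7] 33.1 rgb [68. 66. 61.]
px [251. 281.] 1631 h0.0312 c [671.4   2.9] r29.0 rect [671.3   2.9] [56.5 22.4] 47.1 rgb [96. 98. 97.]
px [400. 359.] 881 h0.0349 c [ 884.8 -131.8] r45.1 rect [ 873.8 -139.5] [31.7 90.2] 34.9 rgb [21. 21. 21.]
```

>>> drive_tool:
  steps: [1.8,5.5,-20,0,0,0,-25,0,0,0,-25,0,0,0,-20,0,0,0,-15,0,0,0,-8,0,0,0,-4,0,0,0,0,0,0,0,0,0,0,0,0,0]

```text
clock: 4.2
tcp_pos: [0.6789, 0.1068, 0.0077]
orientation: [2.2, 2.24, 0.003]
contact_force: [0.1, 0.2, -0.2]
gripper_width: 0.075
```

>>> drive_tool:
  steps: [0,0,0,0,0,0,0,0,0,0,0,0,0,0,0,0,0,0,0,0,0,0,0,0,0,0,0,0,0,0,0,0,0,0,0,0,0,0,0,0]
  gripper: 46

```text
clock: 5.2
tcp_pos: [0.6785, 0.1068, 0.0075]
orientation: [2.201, 2.241, 0.002]
contact_force: [-1.0, -0.3, 5.4]
gripper_width: 0.0522
```

Run:
```python
from h import *
f=snap('wrist','w2.png');s=state();print(s['tcp_pos'],s['contact_force'],s['gripper_width'])
f=snap('scene','s2.png');cv2.imwrite('pics/s2c.png',cv2.resize(f['image'][120:260,250:430,::-1],None,fx=4,fy=4))
```

```text
[0.67855931 0.10677119 0.00753835] [-1.84132445 -0.52471841  5.10143811] 0.05234263880330422
```

View pics/w2.png

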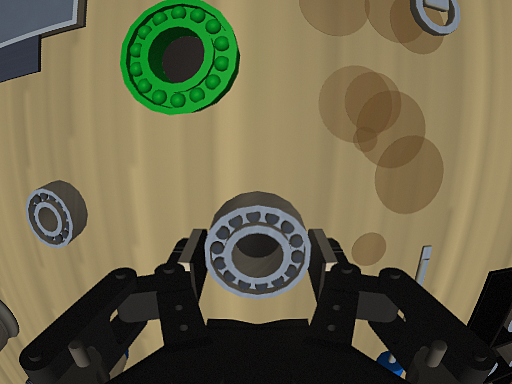

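View pics/s2c.png

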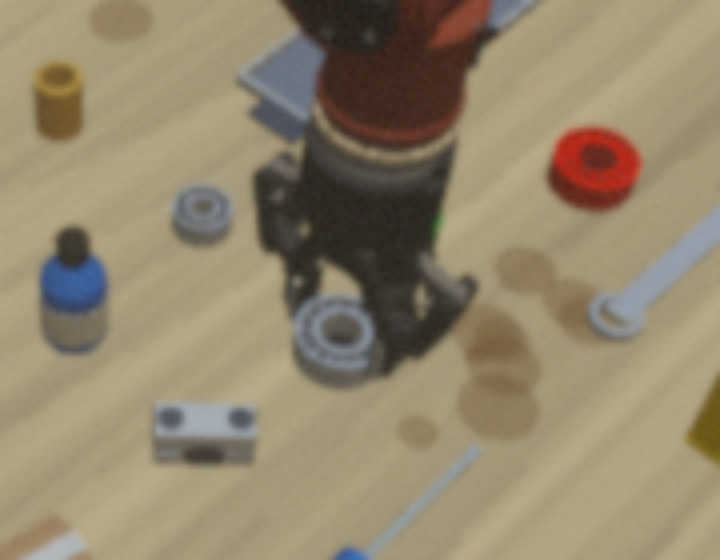

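>>> drive_tool:
  steps: [0,0,5,0,0,0,15,0,0,0,25,0,0,0,25,0,-25,26.4,0,0,-25,26.4,0,0,-25,26.4,0,0,-25,26.4,0,0,-25,26.4,0,0,-21.1,26.4,0,0]
  grip_force: 60

```text
clock: 6.3
tcp_pos: [0.5295, 0.2658, 0.0762]
orientation: [-2.201, -2.241, 0.002]
contact_force: [0.2, -0.5, -2.1]
gripper_width: 0.0514
```

>>> drive_tool:
  steps: [0,0,0,0,0,0,0,0,0,0,0,0,0,0,0,0,0,0,-15,0,0,0,-15,0,0,0,-10,0,0,0,0,0,0,0,0,0,0,0,0,0]

```text
clock: 7.3
tcp_pos: [0.5322, 0.2653, 0.0366]
orientation: [2.201, 2.241, 0.001]
contact_force: [0.0, -0.1, -3.0]
gripper_width: 0.0514
```

Run:
```python
from h import *
f=snap('wrist','w3.png');s=state();print(s['tcp_pos'],s['orientation'],s['contact_force'],s['gripper_width'])
f=snap('side','d3.png')
```

```text
[0.53236171 0.26541805 0.03692671] [2.20076257e+00 2.24101771e+00 2.02079101e-03] [ 0.69581034  0.94167199 -2.82919624] 0.0515606621748311
```

View pics/w3.png

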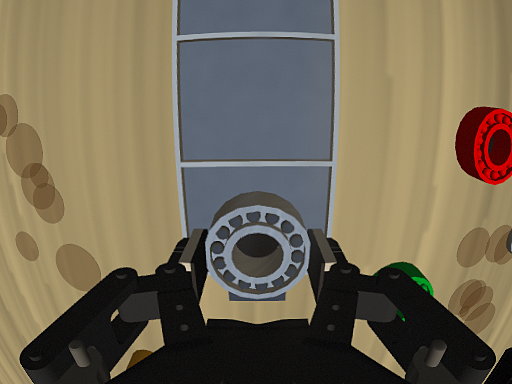

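View pics/d3.png

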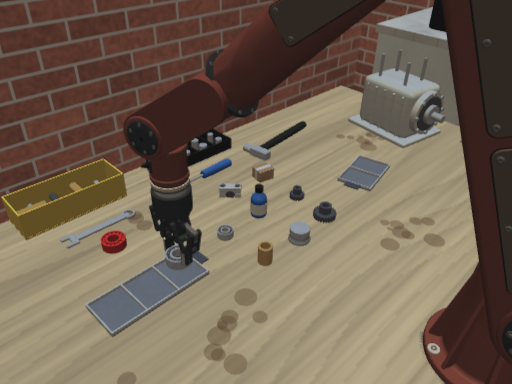

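Run:
```python
from h import *
f=dict(np.load('f_wrist.npz'));W=wcloud(f)
# bearing top & dividers
for nm,(u,v) in dict(div1L=(185,163),div1R=(328,162),div2L=(185,38),div2R=(328,34),Lw=(179,100),Rw=(334,100),Lw2=(183,200),Rw2=(330,200)).items():
    w=W[v-3:v+4,u-5:u+6].reshape(-1,3);w=w[w[:,2]>.007];print(nm,(w.mean(0)*1000).round(1) if len(w) else None,len(w))
w=W[190:300,200:312].reshape(-1,3);h=np.nanpercentile(w[:,2],90);q=w[(abs(w[:,2]-h)<.004)];print(h)
m=(abs(W[...,2]-h)<.004);m[:185]=0;m[300:]=0;m[:,:205]=0;m[:,308:]=0
print(cv2.minEnclosingCircle((W[m][:,:2]*1000).astype(np.float32)))
```

```text
div1L [489.  302.4   9.6] 66
div1R [573.9 304.5   9.6] 65
div2L [489.3 376.7   9.6] 66
div2R [571.  379.5   9.8] 47
Lw [484.3 340.    9.5] 34
Rw [576.4 341.6   9.6] 41
Lw2 [485.3 279.3   9.6] 37
Rw2 [577.7 281.1   9.6] 44
0.05109280157372249
((532.4891967773438, 265.7393493652344), 28.024595260620117)
```

>>> drive_tool:
  steps: [-0.5,0,-8,0,0,0,-8,0,0,0,-5,0,0,0,-2,0,0,0,-1,0,0,0,-1,0,0,0,-1,0,0,0,0,0,0,0,0,0,0,0,0,0]

```text
clock: 8.4
tcp_pos: [0.5315, 0.2653, 0.0107]
orientation: [2.201, 2.241, 0.001]
contact_force: [-1.8, 0.2, 0.5]
gripper_width: 0.0517
```

>>> drive_tool:
  steps: [0,0,-0.5,0,0,0,-0.3,0,0,0,0,0,0,0,0,0,0,0,0,0,0,0,0,0,0,0,0,0,0,0,0,0,0,0,0,0,0,0,0,0]

```text
clock: 9.4
tcp_pos: [0.5315, 0.2652, 0.0107]
orientation: [2.201, 2.241, 0.0]
contact_force: [-2.6, -1.7, 5.7]
gripper_width: 0.0514
```

>>> drive_tool:
  steps: [0,0,0,0,0,0,0,0,0,0,0,0,0,0,0,0,0,0,0,0,0,0,2,0,0,0,5,0,0,0,15,0,0,0,25,0,0,0,30,0]
  gripper: 59

```text
clock: 10.4
tcp_pos: [0.5305, 0.2649, 0.0873]
orientation: [-2.201, -2.241, 0.002]
contact_force: [-0.3, 0.1, 0.4]
gripper_width: 0.0588
```

>>> drive_tool:
  steps: [-9.4,-41.4,10,0,-9.4,-41.4,10,0,-9.4,-41.4,0,0,-9.4,-41.4,0,0,-9.4,-41.4,0,0,-9.4,-41.4,0,0,-9.4,-41.4,0,0,-9.4,-41.4,0,0,-9.8,-41.4,0,0,0,0,0,0]
  gripper: 56

```text
clock: 11.4
tcp_pos: [0.4462, -0.1119, 0.1083]
orientation: [2.205, 2.232, -0.0]
contact_force: [0.4, 0.5, -0.7]
gripper_width: 0.0561
```

>>> drive_tool:
  steps: [0,0,0,0,0,0,0,0,0,0,0,0,0,0,-10,0,0,0,-20,0,0,0,-10,0,0,0,0,0,0,0,0,0,0,0,0,0,0,0,0,0]

```text
clock: 12.4
tcp_pos: [0.4469, -0.1077, 0.0673]
orientation: [2.2, 2.24, 0.001]
contact_force: [-0.4, 0.5, 0.0]
gripper_width: 0.0561
```

Run:
```python
from h import *
f=snap('wrist','w4.png');s=state();print(s['tcp_pos'],s['orientation'],s['contact_force'],s['gripper_width'])
W=wcloud(f);blobs(W,f['image'])
f=snap('side','d4.png');cv2.imwrite('pics/d4c.png',cv2.resize(f['image'][180:340,70:330,::-1],None,fx=3,fy=3))
```

```text
[ 0.44684837 -0.10775055  0.06725775] [2.20040014e+00 2.24024511e+00 9.56047508e-04] [ 0.26977408 -0.31879285 -0.39512448] 0.055744326592066705
px [234.  43.] 4816 h0.0352 c [431.2   2.6] r23.3 rect [431.2   2.4] [45.7 45.8] 73.3 rgb [121. 130. 140.]
px [433.  56.] 4088 h0.0771 c [559.6   5.2] r9.6 rect [555.5   3.9] [ 9.1 19.3] 17.4 rgb [27. 47. 70.]
px [504.  96.] 577 h0.0283 c [650.7  -9.7] r7.8 rect [646.9  -9.9] [ 7.5 15.7] 3.4 rgb [60. 56. 48.]
px [256. 205.] 4294 h0.0345 c [ 446.3 -108. ] r15.2 rect [ 446.1 -107.9] [29.1 29.5] 2.3 rgb [54. 55. 59.]
px [496. 224.] 1692 h0.0331 c [ 674.1 -121.7] r29.7 rect [ 673.9 -121.7] [46.6 39.9] 78.6 rgb [87. 69. 47.]
px [386. 222.] 1736 h0.0306 c [ 547.5 -119.4] r11.5 rect [ 547.3 -119.6] [21.3 22.2] 26.7 rgb [40. 41. 47.]
px [200. 242.] 178 h0.0797 c [ 417.1 -107.3] r11.5 rect [ 419.  -106.7] [ 6.1 22.9] 16.9 rgb [32. 29. 24.]
px [315. 243.] 170 h0.0799 c [ 477.9 -106.3] r11.5 rect [ 475.6 -105.6] [22.9  6.6] 74.2 rgb [52. 46. 35.]
px [508. 283.] 145 h0.0212 c [ 734.7 -208.6] r5.2 rect [ 734.  -208.8] [ 2.4 10.4] 13.6 rgb [51. 48. 41.]
px [503. 338.] 581 h0.0258 c [ 785.8 -333.2] r58.3 rect [ 788.2 -332.9] [ 17.6 116.3] 8.0 rgb [12. 13. 12.]
```

View pics/w4.png

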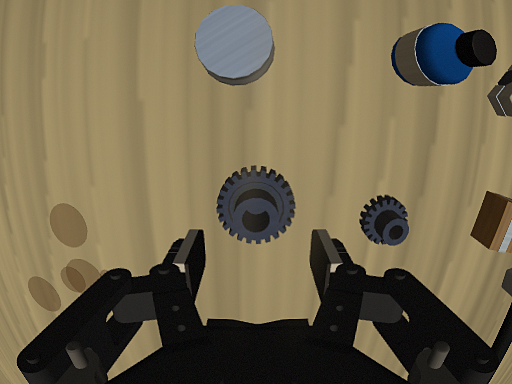

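View pics/d4c.png

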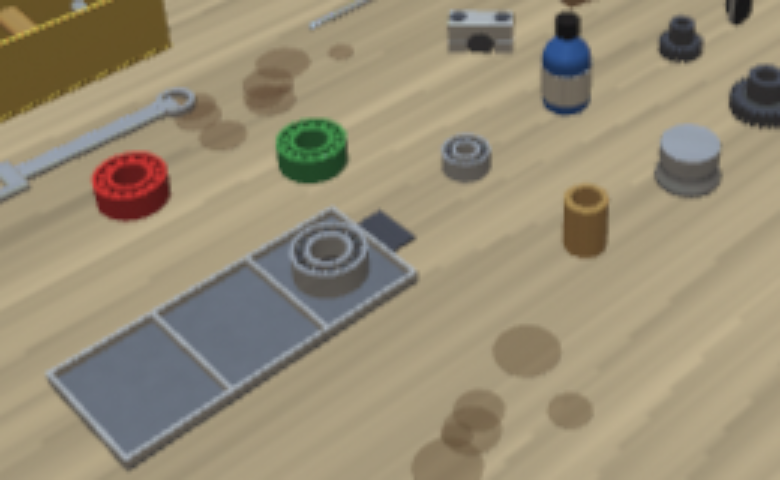

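>>> drive_tool:
  steps: [-0.5,0,-15,0,0,0,-15,0,0,0,-12,0,0,0,-6,0,0,0,-1,0,0,0,0,0,0,0,0,0,0,0,0,0,0,0,0,0,0,0,0,0]

```text
clock: 13.5
tcp_pos: [0.4459, -0.1076, 0.0178]
orientation: [2.201, 2.241, 0.0]
contact_force: [0.8, 0.3, 0.0]
gripper_width: 0.0559
```

>>> drive_tool:
  steps: [0,0,0,0,0,0,0,0,0,0,0,0,0,0,0,0,0,0,0,0,0,0,0,0,0,0,0,0,0,0,0,0,0,0,0,0,0,0,0,0]
  gripper: 22

```text
clock: 14.5
tcp_pos: [0.446, -0.1076, 0.0179]
orientation: [2.201, 2.241, 0.0]
contact_force: [-1.4, 0.8, 4.9]
gripper_width: 0.0277
```

>>> drive_tool:
  steps: [0,0,5,0,0,0,20,0,0,0,35,0,0,0,30,0,7.7,40.8,0,0,7.7,40.8,0,0,7.7,40.8,0,0,7.7,40.8,0,0,7.7,40.8,0,0,7.7,40.8,0,0]

```text
clock: 15.5
tcp_pos: [0.4909, 0.1388, 0.1066]
orientation: [-2.201, -2.241, 0.002]
contact_force: [0.4, -0.1, -2.1]
gripper_width: 0.0278
```

>>> drive_tool:
  steps: [7.7,40.8,0,0,7.7,40.8,0,0,7.7,40.8,0,0,7.7,40.8,0,0,7.7,40.8,0,0,0,0,0,0,0,0,0,0,0,0,-20,0,0,0,-25,0,0,0,-10,0]

```text
clock: 16.5
tcp_pos: [0.5276, 0.3386, 0.049]
orientation: [-2.201, -2.239, 0.011]
contact_force: [-0.0, -1.0, -3.2]
gripper_width: 0.0278
```

>>> drive_tool:
  steps: [0,0,-8,0,0,0,-8,0,0,0,-6,0,0,0,-4,0,0,0,0,0,0,0,0,0,0,0,0,0,0,0,0,0,0,0,0,0,0,0,0,0]

```text
clock: 17.5
tcp_pos: [0.5304, 0.3414, 0.0267]
orientation: [2.201, 2.241, 0.0]
contact_force: [-0.7, -0.9, -2.0]
gripper_width: 0.0278
```

Run:
```python
from h import *
f=snap('wrist','w5.png');s=state();print(s['tcp_pos'],s['contact_force'],s['gripper_width'])
```

```text
[0.53040992 0.34137101 0.02660715] [-1.04366573 -0.56050088 -3.42271359] 0.027514043674899263
```

View pics/w5.png

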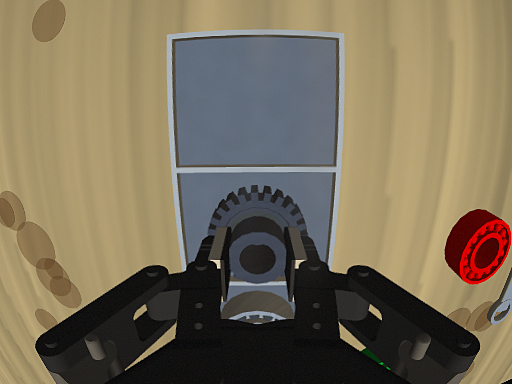

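Gear is held upright over the middle of bay 2. Lowering the remaining 5.7 mm.

>>> drive_tool:
  steps: [0,0,-2,0,0,0,-1.5,0,0,0,-1,0,0,0,-0.7,0,0,0,-0.5,0,0,0,-0.5,0,0,0,-0.3,0,0,0,0,0,0,0,0,0,0,0,0,0]

```text
clock: 18.55
tcp_pos: [0.5302, 0.3412, 0.021]
orientation: [-2.201, -2.241, 0.001]
contact_force: [-3.6, -1.7, 5.3]
gripper_width: 0.028
```

Run:
```python
from h import *
s=state();print(s['tcp_pos'],s['contact_force'],s['gripper_width'])
```

```text
[0.53019618 0.34124671 0.02098721] [-3.64374145 -1.7448838   5.28420187] 0.027959049684069853
```

>>> drive_tool:
  steps: [0,0,0,0,0,0,0,0,0,0,0,0,0,0,0,0,0,0,5,0,0,0,20,0,0,0,30,0,0,0,25,0,-16.3,-37.9,0,0,-16.3,-37.9,0,0]
  gripper: 46

```text
clock: 19.55
tcp_pos: [0.4993, 0.266, 0.1024]
orientation: [2.198, 2.242, 0.007]
contact_force: [-0.6, -1.1, -0.8]
gripper_width: 0.0459
```

>>> drive_tool:
  steps: [-16.3,-37.9,0,0,-16.3,-37.9,0,0,-16.3,-37.9,0,0,-16.3,-37.9,0,0,0,0,0,0,0,0,0,0,0,0,0,0,0,0,0,0,0,0,0,0,0,0,0,0]
  gripper: 56

```text
clock: 20.55
tcp_pos: [0.4328, 0.1146, 0.1]
orientation: [-2.2, -2.243, -0.0]
contact_force: [-0.5, 0.5, -0.9]
gripper_width: 0.0565
```

Run:
```python
from h import *
f=snap('wrist','w6.png');s=state();print(s['tcp_pos'],s['orientation'],s['contact_force'],s['gripper_width'])
W=wcloud(f);blobs(W,f['image'])
```

```text
[0.43270393 0.11445777 0.0999418 ] [-2.20010081e+00 -2.24238300e+00  1.73847616e-04] [0.02796877 0.23533473 0.20279418] 0.056268991341301186
px [381.  61.] 2210 h0.0112 c [532.3 258.5] r57.9 rect [532.4 247.6] [97.3 87. ] 1.8 rgb [80. 84. 91.]
px [384.  23.] 2517 h0.0260 c [532.1 264.8] r27.5 rect [533.  258.1] [53.9 38.9] 10.8 rgb [76. 78. 81.]
px [505.  10.] 287 h0.0225 c [678.6 312.7] r9.7 rect [675.6 313. ] [18.5 11.8] 84.5 rgb [66.  2.  1.]
px [481. 108.] 2147 h0.0229 c [641.4 201.5] r27.8 rect [641.5 201.6] [54.1 54.3] 30.4 rgb [ 4. 80. 18.]
px [397. 190.] 1376 h0.0188 c [555.3 119.6] r19.4 rect [555.4 119.8] [37.2 38. ] 78.1 rgb [82. 86. 89.]
px [256. 202.] 1759 h0.0458 c [432.4 113.9] r16.2 rect [432.2 113.8] [31.3 31.4] 48.6 rgb [109.  82.  30.]
px [  4. 291.] 404 h0.0163 c [ 82.3 -44. ] r35.7 rect [ 85.1 -45.6] [71.4 11.7] 61.7 rgb [80. 39. 28.]
px [463. 289.] 1185 h0.0311 c [671.1   3.3] r28.3 rect [671.    3.6] [53.6 23.9] 45.4 rgb [77. 77. 74.]
px [502. 312.] 665 h0.0257 c [777.4 -59.4] r33.6 rect [782.  -59.3] [17.9 67. ] 1.6 rgb [ 7. 42. 85.]
px [253. 302.] 1889 h0.0347 c [430.8   5.5] r22.9 rect [432.2  10.1] [31.4 44.6] 80.3 rgb [ 97. 100. 103.]
px [508. 350.] 121 h0.0312 c [ 860.9 -164.2] r4.1 rect [ 859.7 -164.4] [2.2 8.1] 10.3 rgb [5. 5. 4.]
```

View pics/w6.png

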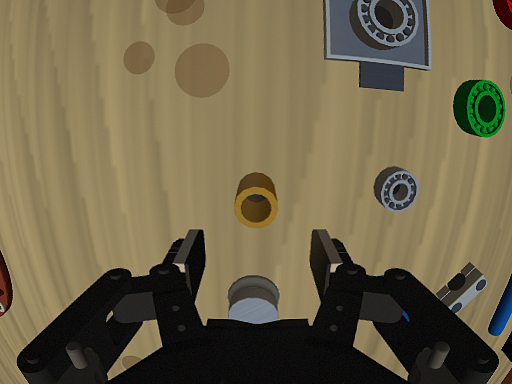

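>>> drive_tool:
  steps: [-0.3,-0.5,-20,0,0,0,-20,0,0,0,-20,0,0,0,-15,0,0,0,-8,0,0,0,-2,0,0,0,0,0,0,0,0,0,0,0,0,0,0,0,0,0]

```text
clock: 21.6
tcp_pos: [0.4329, 0.1135, 0.0157]
orientation: [2.201, 2.241, 0.002]
contact_force: [0.3, 0.3, 0.3]
gripper_width: 0.0556
```

>>> drive_tool:
  steps: [0,0,0,0,0,0,0,0,0,0,0,0,0,0,0,0,0,0,0,0,0,0,0,0,0,0,0,0,0,0,0,0,0,0,0,0,0,0,0,0]
  gripper: 24
  grip_force: 50

```text
clock: 22.6
tcp_pos: [0.4328, 0.1135, 0.0155]
orientation: [2.201, 2.241, 0.001]
contact_force: [-1.0, -0.4, 5.2]
gripper_width: 0.0306
```

>>> drive_tool:
  steps: [0,0,5,0,0,0,20,0,0,0,30,0,0,0,25,0,12,37.8,0,0,12,37.8,0,0,12,37.8,0,0,12,37.8,0,0,12,37.8,0,0,12,37.8,0,0]

```text
clock: 23.6
tcp_pos: [0.5036, 0.3413, 0.0939]
orientation: [-2.201, -2.241, 0.003]
contact_force: [0.9, -0.2, -0.8]
gripper_width: 0.0309
```

>>> drive_tool:
  steps: [12,37.8,0,0,12,37.8,0,0,0,0,0,0,0,0,0,0,0,0,-20,0,0,0,-25,0,0,0,-17,0,0,0,-8,0,0,0,0,0,0,0,0,0]

```text
clock: 24.6
tcp_pos: [0.5287, 0.4158, 0.0256]
orientation: [2.202, 2.241, 0.001]
contact_force: [0.2, 0.5, -0.8]
gripper_width: 0.031
```

>>> drive_tool:
  steps: [0,0,0,0,0,0,0,0,0,0,0,0,0,0,0,0,0,0,-1,0,0,0,-1,0,0,0,-1,0,0,0,0,0,0,0,0,0,0,0,0,0]

```text
clock: 25.6
tcp_pos: [0.5283, 0.4158, 0.022]
orientation: [-2.201, -2.241, 0.0]
contact_force: [-0.5, -0.3, -1.2]
gripper_width: 0.0308
```

Run:
```python
from h import *
f=snap('wrist','w7.png');s=state();print(s['tcp_pos'],s['contact_force'],s['gripper_width'])
```

```text
[0.52829881 0.41583974 0.02199897] [-0.10218298 -0.24137489 -1.20468262] 0.0308351286293967
```

View pics/w7.png

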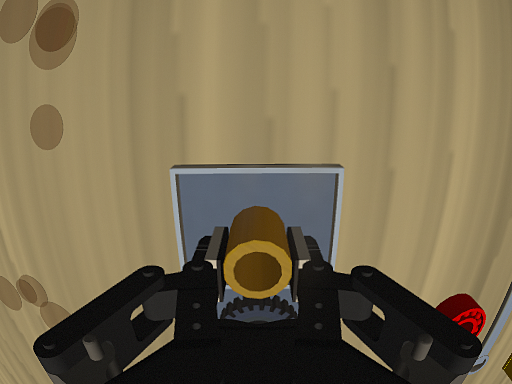

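>>> drive_tool:
  steps: [0,0,-1,0,0,0,-1,0,0,0,-0.7,0,0,0,-0.5,0,0,0,-0.5,0,0,0,-0.5,0,0,0,0,0,0,0,0,0,0,0,0,0,0,0,0,0]

```text
clock: 26.65
tcp_pos: [0.5282, 0.4158, 0.0185]
orientation: [-2.201, -2.241, 0.001]
contact_force: [-3.3, -2.0, 5.4]
gripper_width: 0.0302
```

>>> drive_tool:
  steps: [0,0,0,0,0,0,0,0,0,0,0,0,0,0,0,0,0,0,5,0,0,0,25,0,0,0,35,0,0,0,30,0,3.9,-42.3,0,0.029,3.9,-42.3,0,0.029]
  gripper: 50

```text
clock: 27.65
tcp_pos: [0.5376, 0.3321, 0.1157]
orientation: [2.129, 2.307, 0.008]
contact_force: [0.6, -0.0, -1.1]
gripper_width: 0.0498
```

>>> drive_tool:
  steps: [3.9,-42.3,-5,0.029,3.9,-42.3,-5,0.029,3.9,-42.3,-5,0.029,3.9,-42.3,-5,0.029,3.9,-42.3,-5,0.029,0,0,0,0,0,0,0,0,0,0,0,0,0,0,0,0,0,0,0,0]
  gripper: 60

```text
clock: 28.65
tcp_pos: [0.5556, 0.1211, 0.088]
orientation: [1.96, 2.455, 0.001]
contact_force: [-0.0, -0.6, -0.5]
gripper_width: 0.0601
```

Run:
```python
from h import *
f=snap('wrist','w8.png');s=state();print(s['tcp_pos'],s['orientation'],s['contact_force'],s['gripper_width'])
W=wcloud(f);blobs(W,f['image'])
f=snap('side','d8.png');cv2.imwrite('pics/d8c.png',cv2.resize(f['image'][180:340,70:330,::-1],None,fx=3,fy=3))
```

```text
[0.55554985 0.12089091 0.08797183] [1.96063093e+00 2.45449667e+00 4.45104136e-04] [ 0.11582076 -0.40692345 -0.12371554] 0.06002801897961781
px [260.  58.] 2713 h0.0113 c [532.5 255.7] r55.8 rect [536.8 238.1] [106.3  71.8] 14.1 rgb [88. 92. 97.]
px [269.  20.] 2068 h0.0260 c [532.6 263.6] r26.7 rect [535.2 252.9] [53.3 28.3] 13.7 rgb [ 89.  94. 100.]
px [469.  20.] 1878 h0.0231 c [698.4 323.8] r28.1 rect [701.9 317. ] [55.3 38.5] 28.7 rgb [107.   2.   1.]
px [505. 113.] 601 h0.0088 c [772.5 261.6] r36.0 rect [767.7 260. ] [28.9 69.6] 17.2 rgb [111. 118. 125.]
px [388. 124.] 3354 h0.0229 c [641.5 201.8] r27.4 rect [641.3 201.7] [53.5 53.3] 16.8 rgb [  9. 104.  27.]
px [257. 200.] 1766 h0.0188 c [556.  119.4] r19.2 rect [556.1 119.4] [37.1 38. ] 17.8 rgb [ 97. 101. 104.]
px [455. 278.] 253 h0.0165 c [778.5  77.4] r27.6 rect [779.5  77.4] [ 7.9 55.2] 1.4 rgb [ 96. 100. 100.]
px [ 96. 271.] 606 h0.0344 c [421.9  10.9] r18.8 rect [417.5  14.2] [37.7 11. ] 53.3 rgb [87. 88. 88.]
px [495. 318.] 2012 h0.0348 c [905.3  18.3] r69.2 rect [898.2  11.1] [ 54.1 137.8] 45.3 rgb [21. 21. 21.]
px [237. 308.] 1089 h0.0434 c [560.7  20.3] r15.2 rect [560.5  23.5] [30.5  6.4] 3.2 rgb [70. 67. 59.]
px [365. 330.] 229 h0.0314 c [684.6  15.6] r13.5 rect [683.4  16.2] [20.1 22.2] 42.8 rgb [90. 95. 98.]
px [400. 369.] 224 h0.0258 c [782.3 -58. ] r13.8 rect [781.2 -59.2] [12.9 26. ] 51.1 rgb [ 8. 48. 97.]
```

View pics/w8.png

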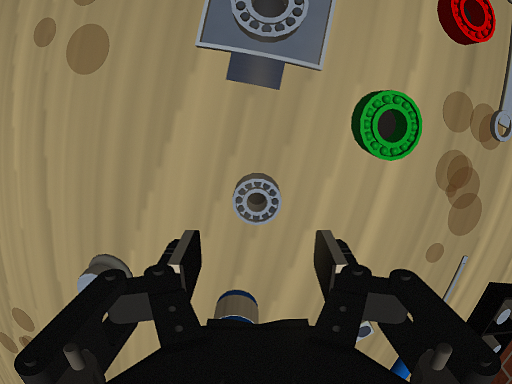

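View pics/d8c.png

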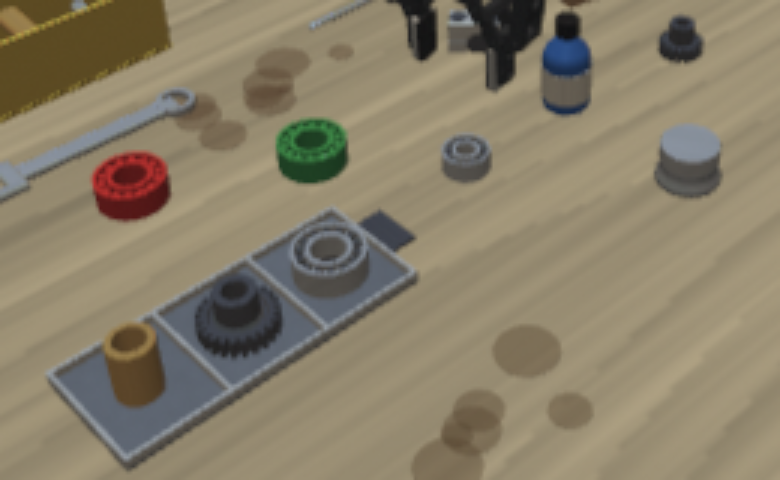

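>>> drive_tool:
  steps: [0.4,-1.4,-20,0,0,0,-20,0,0,0,-20,0,0,0,-14,0,0,0,-7,0,0,0,-3,0,0,0,0,0,0,0,0,0,0,0,0,0,0,0,0,0]

```text
clock: 29.75
tcp_pos: [0.5567, 0.1184, 0.0046]
orientation: [1.962, 2.452, 0.002]
contact_force: [-0.1, -0.6, -0.3]
gripper_width: 0.0602
```

>>> drive_tool:
  steps: [0,0,0,0,0,0,0,0,0,0,0,0,0,0,0,0,0,0,0,0,0,0,0,0,0,0,0,0,0,0,0,0,0,0,0,0,0,0,0,0]
  gripper: 30

```text
clock: 30.75
tcp_pos: [0.5566, 0.1184, 0.0045]
orientation: [1.962, 2.452, 0.001]
contact_force: [-1.2, -1.8, 5.3]
gripper_width: 0.0355
```

>>> drive_tool:
  steps: [0,0,5,0,0,0,25,0,0,0,40,0,0,0,40,0,-17.5,-38.9,5,0,-17.5,-38.9,0,0,-17.5,-38.9,0,0,-17.5,-38.9,0,0,0,-38.9,0,0,0,-38.9,0,0]

```text
clock: 31.75
tcp_pos: [0.4843, -0.116, 0.118]
orientation: [-1.962, -2.452, 0.001]
contact_force: [1.0, 0.3, -1.2]
gripper_width: 0.036
```

>>> drive_tool:
  steps: [0,-38.9,0,0,0,-38.9,0,0,0,-38.9,0,0,0,-38.9,-10,0,0,-38.9,-20,0,0,0,-20,0,0,0,-20,0,0,0,-10,0,0,0,0,0,0,0,0,0]

```text
clock: 32.75
tcp_pos: [0.486, -0.3092, 0.0389]
orientation: [-1.962, -2.453, -0.0]
contact_force: [0.4, 0.1, -1.0]
gripper_width: 0.0355
```

>>> drive_tool:
  steps: [0,0,0,0,0,0,0,0,0,0,0,0,0,0,0,0,0,0,0,0,0,0,0,0,0,0,0,0,0,0,0,0,0,0,0,0,0,0,0,0]

```text
clock: 33.75
tcp_pos: [0.4859, -0.3096, 0.0388]
orientation: [-1.963, -2.453, 0.0]
contact_force: [0.6, -0.4, -0.4]
gripper_width: 0.0358
```

Run:
```python
from h import *
f=snap('wrist','w9.png');s=state();print(s['tcp_pos'],s['orientation'],s['contact_force'],s['gripper_width'])
```

```text
[ 0.48597377 -0.30957935  0.03877037] [-1.96289675e+00 -2.45287855e+00  2.23769716e-05] [-0.309802   -0.9137933  -0.78425619] 0.035577892510763306
```

View pics/w9.png

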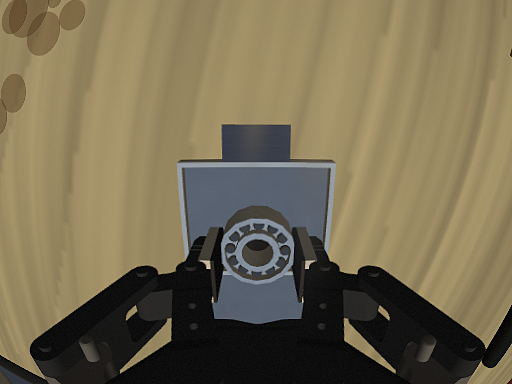

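Run:
```python
from h import *
f=dict(np.load('f_wrist.npz'));W=wcloud(f)
u=np.array([-.2196,.9756]);n=np.array([u[1],-u[0]]) # n ~ +x side
c=np.array([486,-309.6])
for nm,(x,y) in dict(end=(256,162),endL=(200,162),endR=(315,162),L=(182,190),R=(332,190),L2=(185,225),R2=(330,225)).items():
    w=W[y-4:y+5,x-6:x+7].reshape(-1,3);w=w[(w[:,2]>.007)&(w[:,2]<.013)]
    if len(w):
        p=w[:,:2].mean(0)*1000;print(nm,p.round(1),'along',((p-c)@u).round(1),'across',((p-c)@n).round(1))
```

```text
end [ 477.4 -272.6] along 38.0 across -0.3
endL [ 444.8 -280.8] along 37.2 across -33.9
endR [ 511.9 -265.7] along 37.2 across 34.9
L [ 436.  -299.8] along 20.6 across -46.6
R [ 526.  -279.5] along 20.6 across 45.7
L2 [ 441.2 -322.8] along -3.0 across -46.6
R2 [ 531.2 -302.4] along -2.9 across 45.7
```

>>> drive_tool:
  steps: [0,0,-10,0,0,0,-8,0,0,0,-5,0,0,0,-3,0,0,0,-2,0,0,0,-1,0,0,0,-1,0,0,0,-0.6,0,0,0,-0.5,0,0,0,0,0]

```text
clock: 34.8
tcp_pos: [0.486, -0.3096, 0.0078]
orientation: [1.963, 2.453, -0.0]
contact_force: [-0.2, 0.1, -1.9]
gripper_width: 0.0358
```

>>> drive_tool:
  steps: [0,0,-0.5,0,0,0,-0.3,0,0,0,0,0,0,0,0,0,0,0,0,0,0,0,0,0,0,0,0,0,0,0,0,0,0,0,0,0,0,0,0,0]

```text
clock: 35.8
tcp_pos: [0.4861, -0.3097, 0.0075]
orientation: [1.963, 2.453, -0.0]
contact_force: [-0.9, 1.6, 6.7]
gripper_width: 0.0358
```

>>> drive_tool:
  steps: [0,0,0,0,0,0,0,0,0,0,0,0,0,0,0,0,0,0,5,0,0,0,25,0,0,0,35,0,0,0,35,0,20.6,34.7,0,-0.109,20.6,34.7,0,-0.109]
  gripper: 47

```text
clock: 36.8
tcp_pos: [0.5289, -0.2413, 0.1098]
orientation: [2.223, 2.213, 0.002]
contact_force: [0.5, -0.1, 0.0]
gripper_width: 0.0469
```

>>> drive_tool:
  steps: [20.6,34.7,0,-0.109,20.6,34.7,0,-0.109,20.6,34.7,0,-0.109,20.6,34.7,0,-0.109,20.6,34.7,-10,-0.109,20.6,34.7,-10,-0.109,20.4,34.9,0,-0.109,0,0,0,0,0,0,0,0,0,0,0,0]

```text
clock: 37.8
tcp_pos: [0.6708, 0.0022, 0.0869]
orientation: [2.887, 1.239, -0.001]
contact_force: [0.4, -1.0, -0.1]
gripper_width: 0.0468
```

Run:
```python
from h import *
from scipy.spatial.transform import Rotation as R
f=snap('wrist','w10.png');s=state();print(s['tcp_pos'],np.arctan2(*R.from_rotvec(s['orientation']).as_matrix()[[1,0],1]),s['contact_force'],s['gripper_width'])
W=wcloud(f);blobs(W,f['image'])
f=snap('scene','s10.png');cv2.imwrite('pics/s10c.png',cv2.resize(f['image'][220:330,60:190,::-1],None,fx=5,fy=5))
```

```text
[0.67067719 0.00181773 0.08701925] -0.760691028479033 [-1.44321076  0.68587927  0.26137725] 0.04681934805911526
px [379. 121.] 4659 h0.0260 c [782.7 -44.1] r49.6 rect [782.7 -44.1] [18.2 99. ] 0.7 rgb [ 37.  79. 125.]
px [473.  69.] 8325 h0.0352 c [871.7 -47. ] r85.5 rect [904.4 -46.7] [ 90.9 169.3] 0.3 rgb [24. 24. 25.]
px [66. 53.] 2803 h0.0229 c [642.5 201.7] r28.0 rect [641.8 201.7] [53.8 54.3] 56.3 rgb [ 4. 86. 20.]
px [  9. 121.] 839 h0.0110 c [546.8 237.8] r46.7 rect [555.5 227.8] [93.2 32.9] 41.2 rgb [65. 68. 73.]
px [506.  78.] 226 h0.0213 c [918.8 -74. ] r8.6 rect [917.2 -72.7] [17.1  5.8] 51.5 rgb [49. 46. 39.]
px [258. 199.] 2380 h0.0314 c [671.5   2.7] r29.2 rect [671.7   2.5] [55.5 21.9] 46.3 rgb [116. 121. 121.]
px [474. 277.] 3445 h0.0265 c [ 782.7 -285.7] r108.7 rect [ 764.7 -283.2] [213.2  86.3] 82.8 rgb [66. 68. 68.]
px [158. 263.] 444 h0.0414 c [573.3  21.5] r7.5 rect [573.6  22. ] [ 2.  14.9] 52.3 rgb [79. 74. 64.]
px [361. 266.] 252 h0.0321 c [ 695.1 -104.1] r3.9 rect [ 696.3 -103.5] [5.1 7.6] 32.1 rgb [76. 53. 27.]
px [  8. 379.] 175 h0.0173 c [54.8 67.6] r23.1 rect [55.5 64.4] [44.4 20.2] 10.7 rgb [83. 47. 35.]
```

View pics/w10.png

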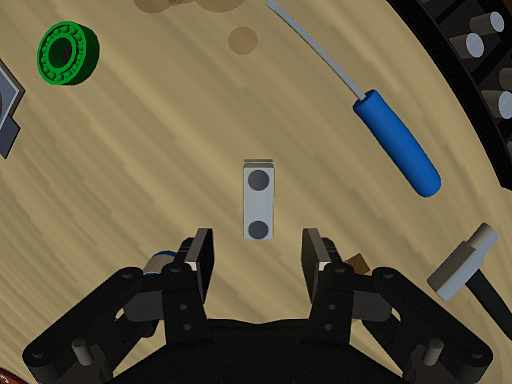

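View pics/s10c.png

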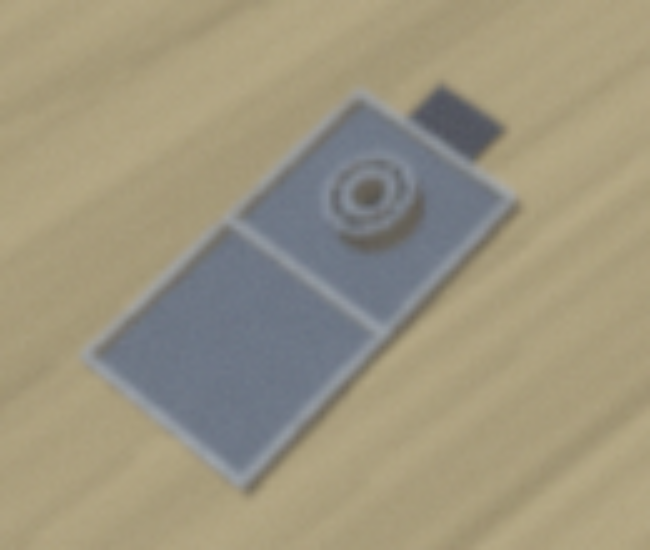

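>>> drive_tool:
  steps: [0.9,0.8,-20,0,0,0,-20,0,0,0,-17,0,0,0,-12,0,0,0,-7,0,0,0,-2,0,0,0,0,0,0,0,0,0,0,0,0,0,0,0,0,0]

```text
clock: 38.9
tcp_pos: [0.6727, 0.0038, 0.0097]
orientation: [2.886, 1.239, 0.002]
contact_force: [-0.3, 0.4, 0.1]
gripper_width: 0.047
```

>>> drive_tool:
  steps: [0,0,0,0,0,0,0,0,0,0,0,0,0,0,0,0,0,0,0,0,0,0,0,0,0,0,0,0,0,0,0,0,0,0,0,0,0,0,0,0]
  gripper: 14

```text
clock: 39.9
tcp_pos: [0.6725, 0.0037, 0.0093]
orientation: [2.887, 1.239, 0.001]
contact_force: [-0.1, -0.2, 4.1]
gripper_width: 0.021
```

>>> drive_tool:
  steps: [0,0,5,0,0,0,20,0,0,0,35,0,0,0,30,0,-17,-38.6,0,-0.059,-17,-38.6,0,-0.059,-17,-38.6,0,-0.059,-17,-38.6,0,-0.059,-17,-38.6,0,-0.059,-17,-38.6,0,-0.059]

```text
clock: 40.9
tcp_pos: [0.5679, -0.2286, 0.0976]
orientation: [-3.059, -0.707, 0.004]
contact_force: [0.6, -0.5, -0.7]
gripper_width: 0.0211
```

>>> drive_tool:
  steps: [-17,-38.6,0,-0.059,-17,-38.6,0,-0.059,-17,-38.6,0,-0.059,-16.5,-38.2,0,-0.058,0,0,-20,0,0,0,-25,0,0,0,-15,0,0,0,0,0,0,0,0,0,0,0,0,0]

```text
clock: 41.9
tcp_pos: [0.5035, -0.3822, 0.0401]
orientation: [3.121, 0.349, 0.002]
contact_force: [-0.1, 0.6, -0.9]
gripper_width: 0.0211
```

Run:
```python
from h import *
from scipy.spatial.transform import Rotation as R
f=snap('wrist','w11.png');s=state();print(s['tcp_pos'],np.arctan2(*R.from_rotvec(s['orientation']).as_matrix()[[1,0],1]),s['contact_force'],s['gripper_width'])
f=snap('scene','s11.png');cv2.imwrite('pics/s11c.png',cv2.resize(f['image'][190:330,40:220,::-1],None,fx=4,fy=4))
```

```text
[ 0.50371106 -0.38240685  0.04041964] -1.348350279209855 [ 0.03541266  0.62929255 -0.99212471] 0.020910061632788378
```

View pics/w11.png

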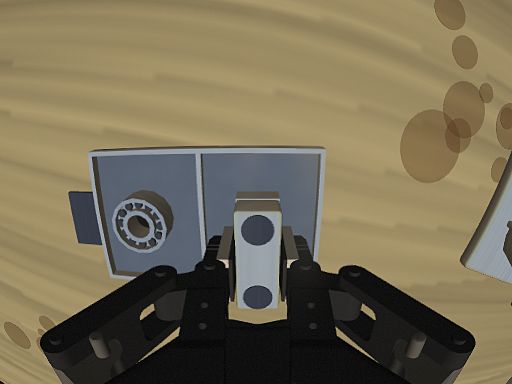

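View pics/s11c.png

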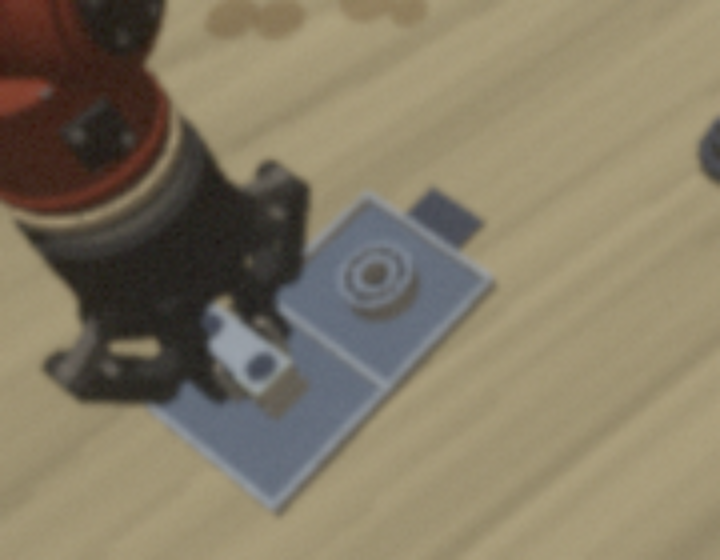

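>>> drive_tool:
  steps: [-0.7,0,-8,0,0,0,-7,0,0,0,-5,0,0,0,-3,0,0,0,-2,0,0,0,-1,0,0,0,-0.7,0,0,0,-0.6,0,0,0,0,0,0,0,0,0]

```text
clock: 43.0
tcp_pos: [0.5019, -0.382, 0.0124]
orientation: [3.122, 0.348, -0.0]
contact_force: [-1.9, 2.2, 6.5]
gripper_width: 0.021
```

>>> drive_tool:
  steps: [0,0,-0.5,0,0,0,-0.5,0,0,0,-0.3,0,0,0,0,0,0,0,0,0,0,0,0,0,0,0,0,0,0,0,0,0,0,0,0,0,0,0,0,0]

```text
clock: 44.0
tcp_pos: [0.502, -0.382, 0.0123]
orientation: [-3.122, -0.348, 0.001]
contact_force: [-5.0, 3.7, 11.3]
gripper_width: 0.0209
```

Firm contact; release and lift away.

>>> drive_tool:
  steps: [0,0,0.5,0,0,0,0,0,0,0,0,0,0,0,0,0,0,0,0,0,0,0,5,0,0,0,25,0,0,0,35,0,0,0,40,0,0,0,40,0]
  gripper: 38

```text
clock: 45.0
tcp_pos: [0.5016, -0.3816, 0.1571]
orientation: [-3.122, -0.348, 0.001]
contact_force: [-0.5, -1.1, 0.2]
gripper_width: 0.038
```

>>> drive_tool:
  steps: [-20,30,20,0,-20,30,20,0,-20,30,0,0,0,30,0,0,0,30,0,0,0,30,0,0,0,30,0,0,0,0,0,0,0,0,0,0,0,0,0,0]

```text
clock: 46.0
tcp_pos: [0.4421, -0.1727, 0.1962]
orientation: [3.121, 0.347, 0.001]
contact_force: [0.1, 0.5, 1.0]
gripper_width: 0.038
```

Run:
```python
from h import *
s=state();print(s['clock'],s['tcp_pos'],s['contact_force'])
a=snap('scene','s12.png');b=snap('side','d12.png')
for nm,f in(('scene',a),('side',b)):
    W=cloud(f);print(nm)
    W2=W.copy();W2[...,2][W2[...,2]<.014]=np.nan;W2[np.hypot(W[...,0]-.45,W[...,1]+.02)>.42]=np.nan
    blobs(W2,f['image'],lo=.014,mn=40)
A=cv2.resize(a['image'][220:330,60:190,::-1],None,fx=4,fy=4);cv2.imwrite('pics/s12c.png',A)
cv2.imwrite('pics/d12c.png',cv2.resize(b['image'][150:340,60:400,::-1],None,fx=2.3,fy=2.3))
```

```text
46.0 [ 0.44214936 -0.17266323  0.19622402] [0.1222365  0.50350221 1.00475083]
scene
px [163.  87.] 117 h0.0772 c [59.9 43.7] r21.3 rect [59.  42.3] [ 3.8 42.6] 59.8 rgb [94. 70. 58.]
px [351. 124.] 240 h0.0385 c [531.8 338.5] r15.3 rect [531.7 338.7] [27.2 27.2] 13.3 rgb [69. 69. 71.]
px [333. 137.] 265 h0.0263 c [531.8 263.2] r28.3 rect [532.2 263.9] [52.8 51.7] 87.0 rgb [104. 107. 109.]
px [393. 161.] 123 h0.0234 c [694.9 316.9] r24.9 rect [689.7 309.9] [23.4 49.8] 53.3 rgb [149.  46.  32.]
px [231. 166.] 285 h0.0357 c [432.5   0.6] r23.1 rect [432.1   0.8] [43.  44.7] 21.0 rgb [129. 133. 137.]
px [349. 173.] 294 h0.0241 c [642.2 199.1] r27.5 rect [641.5 200. ] [50.4 52.2] 42.0 rgb [ 57. 119.  53.]
px [268. 194.] 348 h0.0765 c [564.9   2.4] r8.8 rect [5.676e+02 2.000e-01] [17.7  7.3] 51.0 rgb [ 78.  87. 104.]
px [222. 224.] 103 h0.0311 c [ 547.7 -121.4] r11.1 rect [ 548. -122.] [19.8 20. ] 50.6 rgb [74. 72. 70.]
px [327. 272.] 638 h0.0263 c [783.7 -46.2] r49.3 rect [782.9 -46.3] [18.1 98.7] 2.8 rgb [ 69. 102. 149.]
px [260. 262.] 500 h0.0337 c [ 675.  -123.2] r29.0 rect [ 675.6 -12
[... 1268 characters left out ...]
c [558.1   7.2] r9.6 rect [555.4   9.6] [19.1 10.2] 49.1 rgb [66. 76. 93.]
px [173. 227.] 289 h0.0229 c [637.9 201.2] r29.3 rect [639.9 200.1] [51.7 52.6] 15.8 rgb [ 56. 109.  61.]
px [300. 230.] 314 h0.0354 c [428.4   2.5] r23.6 rect [428.3   2.8] [44.2 43.3] 74.0 rgb [125. 129. 134.]
px [119. 239.] 148 h0.0232 c [692.2 317.2] r26.8 rect [688.  311.6] [22.2 53. ] 53.7 rgb [143.  45.  42.]
px [179. 264.] 421 h0.0264 c [530.1 264.6] r27.5 rect [529.7 265.4] [52.3 53.1] 64.4 rgb [101. 103. 106.]
px [149. 283.] 487 h0.0379 c [529.3 341.1] r15.7 rect [528.7 340.4] [28.9 30.6] 43.0 rgb [58. 60. 66.]
px [445. 331.] 861 h0.0777 c [57.2 42.2] r24.5 rect [55.5 39.3] [12.3 48.8] 59.5 rgb [69. 46. 41.]
```

View pics/s12c.png

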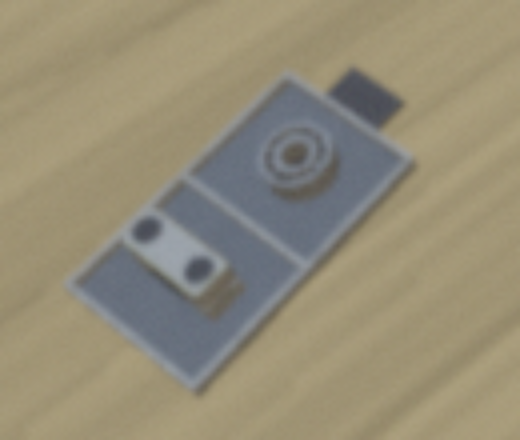

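View pics/d12c.png

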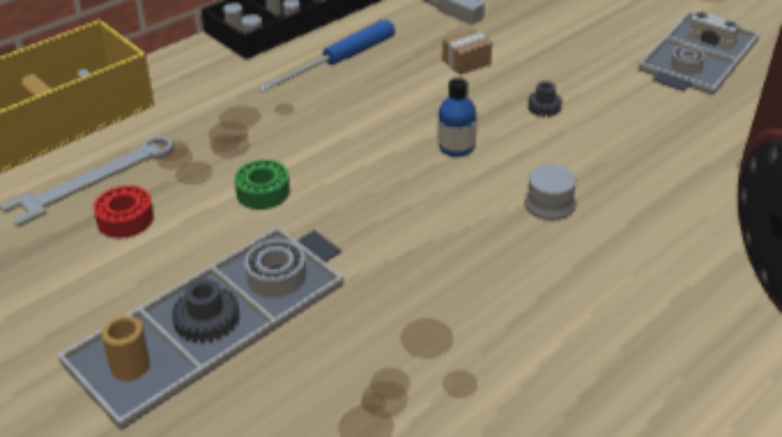

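View pics/s12.png

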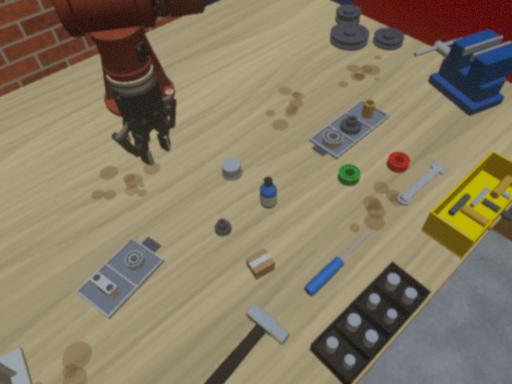

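```bash
python3 -c "
from station import *
print(hand_in())"
```

```text
the job is handed in; nothing more can be done
None
```

Both kits are made up and the job is handed in at about 46 s of the 128 s allowed. No verdict was reported back.

- **Three-bay tray, from the tab:** large bearing, large gear hub up, brass sleeve upright.
- **Two-bay tray, from the tab:** small bearing, bearing cap arch side down.

**Placing:** I placed the parts in that order. Each was lowered until the wrist force showed contact, about 5 to 11 N, before I let go.

**Last checks:**
- **Positions:** the final scene and side pictures show every part flat in its own bay, near the middle.
  - Measured part centres are within about 3 mm of the bay centres for all but the cap.
  - The two cameras disagreed on the cap by about 5 mm in x: 501 mm (scene) and 496.5 mm (side), against 502 mm aimed at.
  - The sleeve's final position was outside the area I measured, so I judged it from the pictures only.
- **Heights:** part tops agree with the parts resting on the tray floors, to within about 1 mm.
- **Spare gear and look-alikes:** the spare gear and the green and red bearings are where they started.
- **Gripper opening:** it read 1 to 2.5 mm less than the true part width on every grasp. The pictures I took of the parts in the grip showed them held level.

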